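# Size a drill core in the ring gauge

## Task

Find the size of the red sandstone core: take it from the wooden board, lay it on the two rails of the ring gauge at the end without rings, and push it along the rails through the rings, widest first, until one stops it. Leave it lying on the rails with its end against the ring that stopped it, so that the size can be read, and leave the grey core and the other things where they are.

Things in the scene. Friction and masses are not known exactly. Their poses are not given: they have to be found in the camera images.
- red_core: reddish banded sandstone drill core, a plain cylinder 44 mm in diameter and 170 mm long, about 0.5 kg, loose. Origin at its middle, on its axis; its x axis runs along the cylinder (either end may go first). At the start it lies in one of the two channels of the board, its axis 32 mm above the bench
- grey_core: grey drill core, a cylinder 36 mm in diameter and 150 mm long, loose, in the other channel of the board; origin at its middle, x along the cylinder. Not to be moved
- core_board: brown wooden board, 130 (x) x 170 (y) mm, 10 mm thick, fixed to the bench; origin at the centre of its underside. Two channels run along its x axis, their middles at y = +50 mm and y = -50 mm, each between two thin rods 6 mm high that keep a core from rolling. A tall fixed microscope (364 mm high) stands on the bench to its left and nearer the robot: go over or round it
- ring_gauge: bench gauge, fixed: grey base 320 (x) x 76 (y) x 12 mm, origin at the centre of its underside, x the direction in which cores are pushed. Along it lie two steel rails 10 mm thick, centres at y = +-14 mm, 22 mm above the bench. They begin at x = -160 mm and are open from above up to x = +30 mm; there four upright bronze rings begin, 10 mm thick, bores 54, 48, 40, 32 mm
- rest (a point): on the gauge, on the axis of the red core when it lies on the rails: 45 mm above the bench, y = 0, 70 mm towards the open end (-x) from the middle of the base; a red core centred here lies on the rails with its end 15 mm short of the first ring
- ring1 (a point): centre of the front face of the first, widest ring (bore 54 mm, outside 66 mm, its top 81 mm above the bench); on the gauge at x = +30 mm
- ring2 (a point): centre of the front face of the second ring (bore 48 mm, outside 60 mm); at x = +62 mm
- ring3 (a point): centre of the front face of the third ring (bore 40 mm, outside 52 mm); at x = +94 mm
- ring4 (a point): centre of the front face of the fourth, narrowest ring (bore 32 mm, outside 44 mm); at x = +126 mm
- open_tin: open aluminium tin, 73 mm in diameter, 48 mm high, behind the gauge; origin under its middle. Not to be moved
- vial_red: small vial with a red cap, 34 mm in diameter, 35 mm high, behind the gauge; origin under its middle. Not to be moved
- tape_roll: roll of cream masking tape lying flat, 100 mm in diameter, 25 mm high, behind the gauge; origin under its middle. Not to be moved

How it is judged:
On the way:
1. the red core's leading end is through the first ring (x of red_core in the frame of ring_gauge above -0.045 m and y of red_core in the frame of ring_gauge between -0.012 and 0.012 m and z of red_core in the frame of ring_gauge below 0.057 m and angle between the x axis of red_core and the x axis of ring_gauge, either way round below 0.15 rad), for 0.05 s.
At the end, for the whole second after the job is handed in: The red core lies at rest on both rails of the gauge, through the first two rings, its end within 5 mm of the front face of the third ring, which is too small for it; its axis is along the gauge (within 0.06 rad, 4 mm sideways and in height), and nothing holds it (x of red_core in the frame of ring_gauge between 0.004 and 0.014 m and y of red_core in the frame of ring_gauge between -0.004 and 0.004 m and z of red_core in the frame of ring_gauge between 0.041 and 0.049 m and angle between the x axis of red_core and the x axis of ring_gauge, either way round below 0.06 rad and linear speed of red_core below 0.01 m/s); the robot touches nothing.
It fails at once if the grey core is moved by more than 20 mm (distance of grey_core from where it was at the start of the episode above 0.02 m).
It fails at once if the tin, the vial or the tape roll is moved by more than 20 mm (distance of any of open_tin, vial_red, tape_roll from where it was at the start of the episode above 0.02 m).
It also fails if it takes over 43 s, if anything falls off the work surface, if the arm or the gripper's body presses on something with over 40 N, if the wrist force passes 120 N, or if a joint passes its speed limit or range.

## Robot

A 6-joint arm with a two-finger parallel gripper is mounted at the origin on a cart in front of the work surface, level with it; the furniture and walls round the work are solid. World frame = base frame: x ahead of the robot, y to its left, z up, the work surface at z = 0. Lengths are in m, angles in rad, forces in N, time in s.
With the tool pointing down it reaches from about 0.35 to 0.85 m from the base axis. Payload 8.1 kg.
Tool frame: the origin (TCP) lies at the very end of the fingers, on their centre line; the grasp point (between the pads) lies 19 mm behind it; z points along the fingers, y is the direction in which the jaws open and shut (so a half turn about z gives the same grasp; the last joint's range is limited). The gripper opens to 85 mm and grips with 20 to 120 N. Pads are 22 mm wide; open, the fingers measure 114 mm over their backs; the gripper's body (76 mm by 85 mm) begins 54 mm behind the grasp point. The pads swing forward as they close: fully open they stand 13 mm farther back than shut.
Start: joints at [1.167, 0.13, 1.488, -0, 1.523, -0.085], TCP at [0.188, 0.57, 0.231] pointing down, gripper open.
Joint ranges: [-2.96, 2.96], [-0.89, 2.26], [0.02, 2.5], [-1.34, 4.48], [0, 2.73], [-2.66, 2.66]. Speed limits (rad/s): [2.39, 2.39, 2.79, 3.14, 3.14, 3.14].

## Interface

Orientations are given as a rotation vector (axis times angle).
In Python, from cell import arm gives the robot as it stands. The module is installed in compiled form; this text tells all that it offers.
- The arm moves only by the tool move_arm, never from a script. Its argument "series" is a list of rows, each a list of 7 numbers: the gripper's target within -1 to 1 (fully open at 1, half-way at 0, shut at -1), then the shift along the tool's x, y, z in cm, then the turn, a rotation vector about the tool's x, y, z in rad. A call has exactly 8 rows; each row shifts and turns the commanded pose from where the row before left it, along the tool's axes as they then stand; what a row does not reach is not made up. A row lasts 1/12 s, in which the tool goes at most 41.7 mm and 7.16 degrees, less where a joint would pass 70% of its speed; a pose out of reach is approached as far as the arm can. A call is refused whole if a number of a shift passes 4.17 or a number of a turn 0.125, either way. A call with a gripper value outside its range is refused whole. The fingers move at their own pace and stop on an object; "squeeze" is the grip in N (left out, the last holds). Time passes only in rows, so rows that do not move let the fingers close, or fill a call up. It gives the time, the measured TCP pose, the force and the opening at its end, in the units of the state.
- arm.get_state(): the state, without advancing time (a new reading comes with each control period).
- arm.read_camera(name): name is "side" or "top" or "wrist"; returns a dict with "img" (400x640x3 uint8, red, green, blue), "K" (3x3 intrinsics, pixels), "position" and "rotation" of the camera in the world; the wrist camera has in their place "mount" (4x4, takes a point from camera to tool coordinates, whose origin is the TCP and whose axes are the flange's). Camera axes: x right, y down, z forward; pixel columns grow to the right and rows downward; lengths in m; the calibration is good to about 2 mm. A picture is of the moment at which its call begins: read the wrist's pose just before it. There is no depth.
- arm.close_job(): hands the job in, once; it reports no verdict.
The state is a dict: "clock": time; "joint_pos": joint angles; "qvel": joint speeds; "joint_torque": joint torques, N m; "tcp_pos": TCP position; "tool_rot": TCP orientation; "force": force on the tool from outside, world axes, zero at the start; "moment": the same for the moment, N m; "grip_width": finger opening in m.
Only numpy, scipy, OpenCV 4.12 (cv2) and the standard library are available. Lean on these libraries where they do the work, as an engineer would, in place of code of your own. Each camera call takes 0.05 s, during which the arm holds its last target.

## Working session

There is one attempt and no reset: what is moved stays moved. The work goes in short steps, Python scripts to look and compute and a tool call to move; the robot and the scene stay as the last step left them, time stands still between calls to the robot, and variables do not carry over. Pictures are saved under pics/ and viewed, and the job is handed in when it is done.

Besides the shell and the picture viewer there is one more tool, called after ">>>" as a command line: name --pt "numbers of a row" for each row, then --argument value for the rest. move_arm: Moves the arm, as the interface text tells. Its arguments: {"type":"object","properties":{"series":{"type":"array"},"squeeze":{"type":"number"}},"required":["series"]}

```bash
mkdir -p pics
cat > h.py <<'E'
import numpy as np, cv2
from cell import arm
def snap(n,f):
    s=arm.get_state(); c=arm.read_camera(n); cv2.imwrite('pics/'+f,c['img'][:,:,::-1]); 
    np.savez('pics/'+f[:-4]+'.npz',**{k:v for k,v in c.items()},tp=s['tcp_pos'],tr=s['tool_rot']); return s,c
def ray(c,u,v,z):
    d=c['rotation']@np.linalg.inv(c['K'])@np.array([u,v,1.]); p=np.array(c['position']); return p+d*(z-p[2])/d[2]
def proj(c,P):
    q=c['K']@(np.array(c['rotation']).T@(np.array(P)-c['position'])); return q[:2]/q[2]
E
python3 - <<'E'
from h import *
for n in ['top','side']:
    s,c=snap(n,n+'0.png'); print(n,c['K'],c['position'],c['rotation'])
print(arm.get_state())
E
```

```text
top [[401.74950577   0.         321.28185076]
 [  0.         401.74950577 204.55556751]
 [  0.           0.           1.        ]] [0.39908927 0.03107722 0.98625258] [-2.0472444   2.17307328 -0.22632493]
side [[366.50228858   0.         313.3773731 ]
 [  0.         366.50228858 192.65308862]
 [  0.           0.           1.        ]] [0.38167342 0.64598908 0.65088535] [-0.45209654  2.68418168 -1.22667384]
{'clock': 0.1, 'joint_pos': array([ 1.16663641e+00,  1.31122360e-01,  1.48915597e+00, -2.07917907e-05,
        1.52303070e+00, -8.54099638e-02]), 'qvel': array([-0.0018649 , -0.00270114, -0.00199974,  0.00121228,  0.00175625,
       -0.00056642]), 'joint_torque': array([ 2.15638800e-03, -5.70939231e+01, -5.01950812e+01, -1.43592683e-05,
        7.89251615e-03, -2.23262134e-05]), 'tcp_pos': array([0.18782141, 0.56931631, 0.23033533]), 'tool_rot': array([-4.98509760e-01, -3.10138658e+00,  2.62329207e-03]), 'force': array([ 0.20823307, -0.13100615,  0.05218198]), 'moment': array([-0.03157178,  0.01921281,  0.02446309]), 'grip_width': 0.08540333414671131}
```

View pics/top0.png

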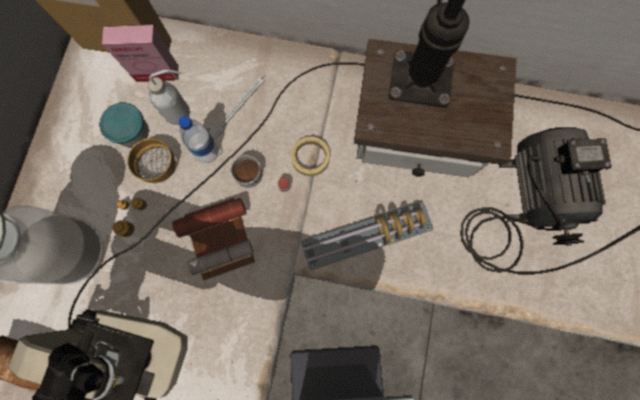

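View pics/side0.png

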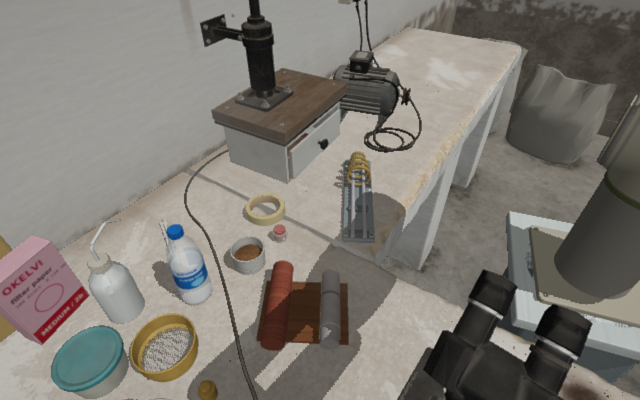

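```bash
cat > h.py <<'E'
import numpy as np, cv2
from cell import arm
from scipy.spatial.transform import Rotation as R
def fix(c):
    c=dict(c)
    if 'rotation' in c: c['rotation']=R.from_rotvec(c['rotation']).as_matrix()
    return c
def snap(n,f):
    s=arm.get_state(); c=arm.read_camera(n); cv2.imwrite('pics/'+f,c['img'][:,:,::-1]); 
    np.savez('pics/'+f[:-4]+'.npz',**{k:v for k,v in c.items()},tp=s['tcp_pos'],tr=s['tool_rot'])
    c=fix(c)
    if 'mount' in c:
        T=np.eye(4); T[:3,:3]=R.from_rotvec(s['tool_rot']).as_matrix(); T[:3,3]=s['tcp_pos']; W=T@c['mount']; c['position']=W[:3,3]; c['rotation']=W[:3,:3]
    return s,c
def load(f): return fix(np.load('pics/'+f+'.npz'))
def ray(c,u,v,z):
    d=c['rotation']@np.linalg.inv(c['K'])@np.array([u,v,1.]); p=np.array(c['position']); return p+d*(z-p[2])/d[2]
def proj(c,P):
    q=c['K']@(np.array(c['rotation']).T@(np.array(P)-c['position'])); return q[:2]/q[2]
E
python3 - <<'E'
from h import *
for n in ['top0','side0']:
    c=load(n); print(c['rotation'].round(3)); print(proj(c,[0,0,0]),proj(c,[.188,.57,.23]))
t=load('top0')
for u,v in [(210,220),(220,258),(370,235),(95,370)]: print(ray(t,u,v,0.03))
im=cv2.imread('pics/top0.png')
cv2.imwrite('pics/t_a.png',cv2.resize(im[140:290,150:450],None,fx=2.6,fy=2.6,interpolation=2))
im=cv2.imread('pics/side0.png')
cv2.imwrite('pics/s_a.png',cv2.resize(im[140:360,230:400],None,fx=2.7,fy=2.7,interpolation=2))
E
```

```text
[[-0.059 -0.976  0.209]
 [-0.998  0.059 -0.009]
 [-0.004 -0.21  -0.978]]
[347.92596188 475.61879169] [ 17.26506597 435.02632807]
[[-0.942 -0.207  0.263]
 [-0.334  0.619 -0.711]
 [-0.016 -0.758 -0.652]]
[587.6399418  273.32412605] [596.79746026 604.60146605]
[0.5819678 0.2933662 0.03     ]
[0.48907226 0.26979697 0.03      ]
[ 0.52252624 -0.08940656  0.03      ]
[0.25578115 0.55133906 0.03      ]
```

View pics/t_a.png

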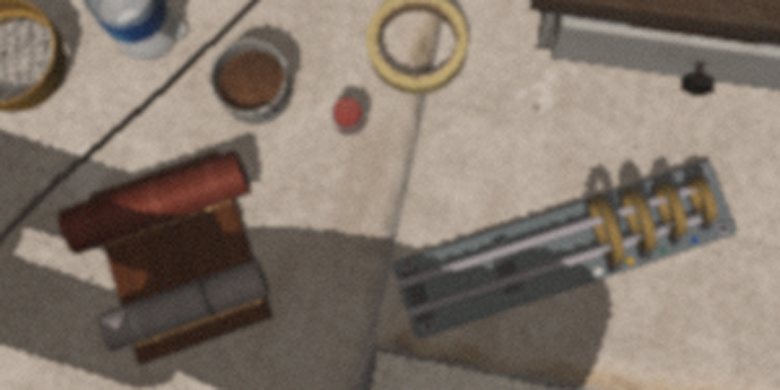

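View pics/s_a.png

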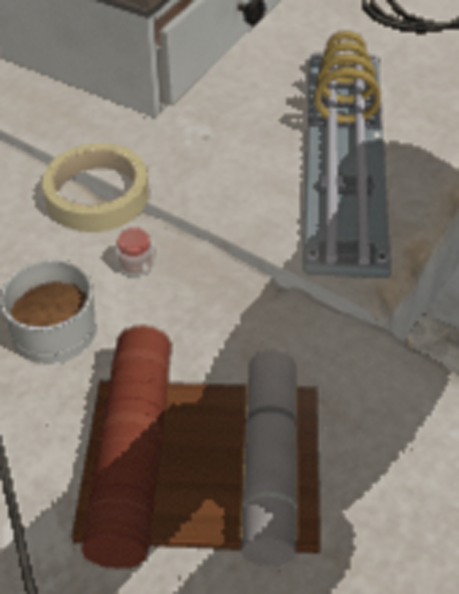

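```bash
cat > m.py <<'E'
from h import *
t=load('top0'); s=load('side0')
def crop2(o,f,pts): return [(o[0]+(a+.5)/f-.5,o[1]+(b+.5)/f-.5) for a,b in pts]
tc=crop2((150,140),2.6,[(393,262),(417,337),(735,230),(708,158)])
sc=crop2((230,140),2.7,[(303,272),(389,274),(383,62),(308,56)])
for c,p in ((t,tc),(s,sc)):
    P=np.array([ray(c,u,v,.012) for u,v in p]); print(P.round(4)[:,:2].tolist()); 
    L=np.roll(P,-1,0)-P; print('cen',P.mean(0).round(4),'len',np.linalg.norm(L,axis=1).round(4),'ang',np.degrees(np.arctan2(L[:,1],L[:,0])).round(1))
for n,c,box in (('top',t,(160,190,255,240)),('side',s,(255,255,300,352))):
    im=c['img']; hsv=cv2.cvtColor(im,cv2.COLOR_RGB2HSV)
    m=((hsv[...,0]<7)|(hsv[...,0]>172))&(hsv[...,1]>110)&(hsv[...,2]>40)
    k=np.zeros_like(m); k[box[1]:box[3],box[0]:box[2]]=1; m=(m&k).astype(np.uint8)
    m=cv2.morphologyEx(m,cv2.MORPH_OPEN,np.ones((3,3)))
    m=cv2.morphologyEx(m,cv2.MORPH_CLOSE,np.ones((5,5)))
    cs=max(cv2.findContours(m,0,1)[0],key=cv2.contourArea); r=cv2.minAreaRect(cs); print(n,r)
    b=cv2.boxPoints(r); print([ray(c,u,v,.032).round(4)[:2].tolist() for u,v in b], 'cen',ray(c,*r[0],.032))
    o=im[:,:,::-1].copy(); cv2.drawContours(o,[cs],-1,(0,255,0),1)
    cv2.imwrite(f'pics/m_{n}.png',cv2.resize(o[box[1]-15:box[3]+15,box[0]-15:box[2]+15],None,fx=4,fy=4,interpolation=0))
    print(n,'cam',c['position'])
E
python3 m.py; python3 -c "
import cv2,numpy as np
a=cv2.imread('pics/m_top.png');b=cv2.imread('pics/m_side.png');o=np.zeros((max(a.shape[0],b.shape[0]),a.shape[1]+b.shape[1],3),np.uint8);o[:a.shape[0],:a.shape[1]]=a;o[:b.shape[0],a.shape[1]:]=b;cv2.imwrite('pics/m.png',o)"
```

```text
[[0.5216, 0.0774], [0.4509, 0.0587], [0.5325, -0.2454], [0.6032, -0.2278]]
cen [ 0.527  -0.0843  0.012 ] len [0.0731 0.3148 0.0728 0.3159] ang [-165.2  -75.    14.   105. ]
[[0.5201, 0.0888], [0.4499, 0.0674], [0.5226, -0.2318], [0.6031, -0.217]]
cen [ 0.5239 -0.0732  0.012 ] len [0.0733 0.3079 0.0818 0.3169] ang [-163.1  -76.4   10.4  105.2]
top ((213.8907928466797, 215.2738494873047), (16.19724464416504, 61.072486877441406), 70.55996704101562)
[[0.591, 0.3594], [0.6331, 0.2196], [0.5943, 0.2072], [0.5529, 0.346]] cen [0.59263339 0.28340322 0.032     ]
top cam [0.39908927 0.03107722 0.98625258]
side ((274.7310485839844, 324.7276306152344), (20.34614372253418, 47.16984176635742), 4.763641834259033)
[[0.5772, 0.3888], [0.6106, 0.3014], [0.572, 0.292], [0.5426, 0.38]] cen [0.57474636 0.34282946 0.032     ]
side cam [0.38167342 0.64598908 0.65088535]
```

View pics/m.png

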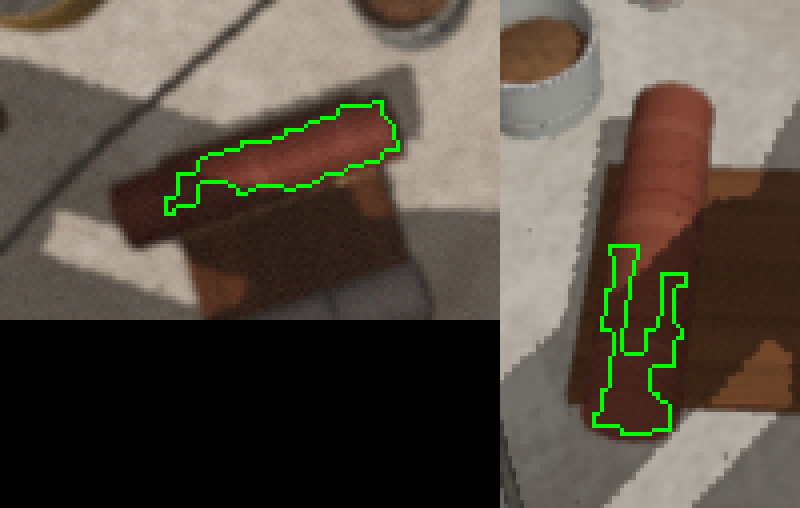

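Run:
```python
from h import *
t=load('top0'); s=load('side0')
for (u,v),z in [((90,375),.364),((185,345),.0),((15,355),.05),((150,390),.05),((75,330),.3),((95,375),.3),((380,355),0),((40,240),.2)]: print('t',u,v,z,ray(t,u,v,z).round(3))
for (u,v),z in [((495,285),.364),((562,325),.364),((480,350),.25),((400,395),.1)]: print('s',u,v,z,ray(s,u,v,z).round(3))
b=[(145+112/4,175+190/4),(145+137/4,175+247/4),(145+405/4,175+155/4),(145+388/4,175+97/4)]
P=np.array([ray(t,u,v,.037) for u,v in b]);print(P.round(3),P.mean(0)); d=(P[2]+P[3]-P[0]-P[1])/2; print(np.linalg.norm(d),np.arctan2(d[1],d[0]))
# side: offset (240,240)x4, displayed at x 500
print(R.from_rotvec(arm.get_state()['tool_rot']).as_matrix().round(3))
s_,c=snap('wrist','w0.png'); print(c['mount'].round(3),c['K'][0,0])
```

```text
t 90 375 0.364 [0.299 0.376 0.364]
t 185 345 0.0 [0.294 0.36  0.   ]
t 15 355 0.05 [0.3   0.719 0.05 ]
t 150 390 0.05 [0.211 0.419 0.05 ]
t 75 330 0.3 [0.36  0.441 0.3  ]
t 95 375 0.3 [0.289 0.404 0.3  ]
t 380 355 0 [ 0.245 -0.093 -0.   ]
t 40 240 0.2 [0.529 0.581 0.2  ]
s 495 285 0.364 [0.295 0.403 0.364]
s 562 325 0.364 [0.244 0.427 0.364]
s 480 350 0.25 [0.278 0.403 0.25 ]
s 400 395 0.1 [0.344 0.416 0.1  ]
[[0.58  0.38  0.037]
 [0.545 0.365 0.037]
 [0.591 0.204 0.037]
 [0.627 0.214 0.037]] [0.58554391 0.29069108 0.037     ]
0.1698419794598658 -1.2921688393215665
[[-0.95   0.313 -0.001]
 [ 0.313  0.95  -0.002]
 [ 0.    -0.002 -1.   ]]
[[-0.001 -0.963 -0.268  0.068]
 [ 1.    -0.001  0.     0.   ]
 [-0.    -0.268  0.963 -0.143]
 [ 0.     0.     0.     1.   ]] 332.42279374121244
```

View pics/w0.png

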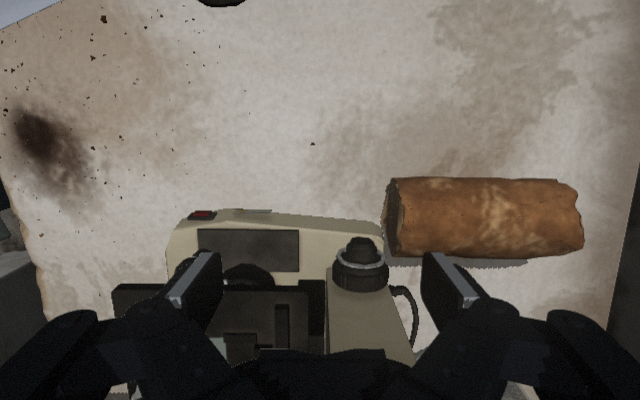

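>>> move_arm --pt "1 0 0 -2.8 0 0 0.122" --pt "1 0 0 -2.8 0 0 0.122" --pt "1 0 0 -2.8 0 0 0.122" --pt "1 0 0 -2.8 0 0 0.122" --pt "1 0 0 -2.8 0 0 0.122" --pt "1 0 0 -2.8 0 0 0.122" --pt "1 0 0 -2.8 0 0 0.122" --pt "1 0 0 -2.8 0 0 0.122" --squeeze 80

```text
clock: 0.82
tcp_pos: [0.1879, 0.5695, 0.4563]
tool_rot: [1.902, 2.5, -0.001]
force: [-1.2, 0.6, -0.8]
grip_width: 0.0855
```

>>> move_arm --pt "1 -3.1 2.5 0 0 0 0" --pt "1 -3.1 2.5 0 0 0 0" --pt "1 -3.1 2.5 0 0 0 0" --pt "1 -3.1 2.5 0 0 0 0" --pt "1 -3.1 2.5 0 0 0 0" --pt "1 -3.1 2.5 0 0 0 0" --pt "1 -3.1 2.5 0 0 0 0" --pt "1 -3.1 2.5 0 0 0 0"

```text
clock: 1.48
tcp_pos: [0.4493, 0.3842, 0.4551]
tool_rot: [-1.895, -2.506, 0.0]
force: [0.1, 0.9, 0.2]
grip_width: 0.0856
```

>>> move_arm --pt "1 -3.1 2.5 0 0 0 0" --pt "1 -3.1 2.5 0 0 0 0" --pt "1 -3.1 2.5 0 0 0 0" --pt "1 -3.1 2.5 0 0 0 0" --pt "1 0 0 4.1 0 0 0" --pt "1 0 0 4.1 0 0 0" --pt "1 0 0 4.1 0 0 0" --pt "1 0 0 3.0 0 0 0"

```text
clock: 2.15
tcp_pos: [0.5773, 0.2927, 0.2973]
tool_rot: [-1.894, -2.503, 0.006]
force: [-0.2, -0.4, 0.4]
grip_width: 0.0852
```

Run:
```python
from h import *
s,c=snap('wrist','w1.png'); print(s['tcp_pos'],s['tool_rot'],s['joint_pos'].round(2))
```

```text
[0.57725801 0.29267941 0.29730943] [-1.89442192 -2.50316555  0.00609033] [0.39 0.25 1.24 0.   1.66 0.11]
```

View pics/w1.png

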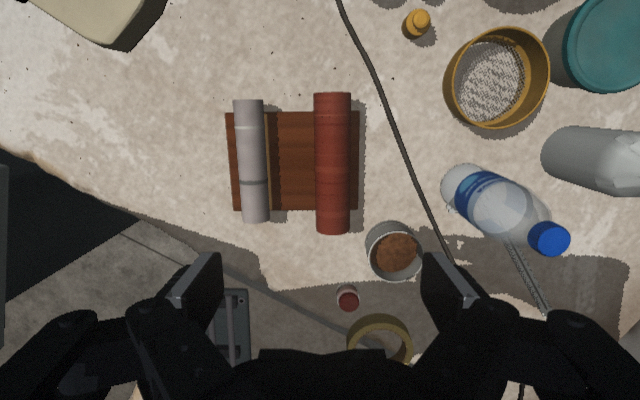

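```bash
cat > w1.py <<'E'
from h import *
def wl(f):
    c=load(f); T=np.eye(4); T[:3,:3]=R.from_rotvec(c['tr']).as_matrix(); T[:3,3]=c['tp']; W=T@c['mount']; c['position']=W[:3,3]; c['rotation']=W[:3,:3]; return c
if __name__=='__main__':
    c=wl('w1'); im=c['img']; hsv=cv2.cvtColor(im,cv2.COLOR_RGB2HSV)
    m=((hsv[...,0]<7)|(hsv[...,0]>172))&(hsv[...,1]>100)
    k=np.zeros_like(m); k[85:240,308:358]=1
    m=cv2.morphologyEx((m&k).astype(np.uint8),cv2.MORPH_CLOSE,np.ones((5,5)))
    cs=max(cv2.findContours(m,0,1)[0],key=cv2.contourArea)
    r=cv2.minAreaRect(cs); print(r)
    x=cs[:,0]
    # mid line by rows
    rows=[(np.nonzero(m[v,:])[0].min(),np.nonzero(m[v,:])[0].max(),v) for v in (105,140,180,220)]; print(rows, x[:,1].min(),x[:,1].max())
    P=[ray(c,(a+b)/2,v,.032+.002) for a,b,v in rows]; print(np.round(P,4)); d=P[-1]-P[0]; print('ang',np.arctan2(d[1],d[0]))
    # ends: on top line z .054 / .032
    for v in (x[:,1].min(),x[:,1].max()):
        for z in (.01,.032,.054): print(v,z,ray(c,333,v,z).round(4))
    print(R.from_rotvec(c['tr']).as_matrix().round(4), c['position'])
E
python3 w1.py
```

```text
((335.5, 163.0), (142.0, 43.0), 90.0)
[(np.int64(314), np.int64(349), 105), (np.int64(314), np.int64(349), 140), (np.int64(315), np.int64(357), 180), (np.int64(316), np.int64(348), 220)] 92 234
[[0.5679 0.3637 0.034 ]
 [0.5792 0.3247 0.034 ]
 [0.5983 0.2789 0.034 ]
 [0.6082 0.227  0.034 ]]
ang -1.2844431921235802
92 0.01 [0.5659 0.3793 0.01  ]
92 0.032 [0.5656 0.3783 0.032 ]
92 0.054 [0.5652 0.3772 0.054 ]
234 0.01 [0.6181 0.1999 0.01  ]
234 0.032 [0.6151 0.208  0.032 ]
234 0.054 [0.6121 0.2162 0.054 ]
[[-2.716e-01  9.624e-01 -4.200e-03]
 [ 9.624e-01  2.716e-01 -1.700e-03]
 [-5.000e-04 -4.500e-03 -1.000e+00]] [0.55948589 0.35864237 0.44003242]
```

>>> move_arm --pt "1 0 1.3 3.0 0 0 -0.011" --pt "1 0 0 3.5 0 0 0" --pt "1 0 0 3.5 0 0 0" --pt "1 0 0 3.5 0 0 0" --pt "1 0 0 3.5 0 0 0" --pt "1 0 0 3.5 0 0 0" --pt "1 0 0 2.0 0 0 0" --pt "1 0 0 0 0 0 0"

```text
clock: 2.87
tcp_pos: [0.587, 0.2957, 0.0715]
tool_rot: [-1.878, -2.512, 0.013]
force: [-0.4, -0.6, -0.6]
grip_width: 0.0848
```

Run:
```python
from h import *
s,c=snap('wrist','w2.png'); print(s['tcp_pos'],s['tool_rot'])
```

```text
[0.58697434 0.2957464  0.07145923] [-1.87778227 -2.5123998   0.01311703]
```

View pics/w2.png

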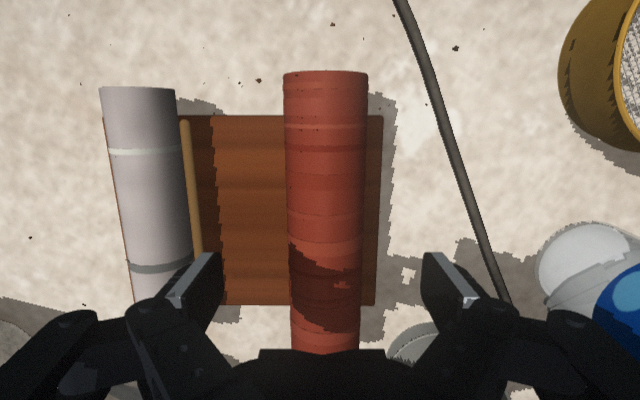

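>>> move_arm --pt "1 0 0.1 3.0 0 0 0" --pt "1 0 0 2.0 0 0 0" --pt "1 0 0 0.6 0 0 0" --pt "1 0 0 0 0 0 0" --pt "-1 0 0 0 0 0 0" --pt "-1 0 0 0 0 0 0" --pt "-1 0 0 0 0 0 0" --pt "-1 0 0 0 0 0 0" --squeeze 70

```text
clock: 3.58
tcp_pos: [0.5888, 0.2969, 0.0237]
tool_rot: [-1.878, -2.513, 0.009]
force: [-17.0, -6.6, 14.7]
grip_width: 0.0416
```

>>> move_arm --pt "-1 0 0 0 0 0 0" --pt "-1 0 0 0 0 0 0" --pt "-1 0 0 0 0 0 0" --pt "-1 0 0 0 0 0 0" --pt "-1 0 0 0 0 0 0" --pt "-1 0 0 0 0 0 0" --pt "-1 0 0 0 0 0 0" --pt "-1 0 0 0 0 0 0"

```text
clock: 4.25
tcp_pos: [0.5888, 0.2969, 0.0237]
tool_rot: [-1.878, -2.514, 0.008]
force: [-22.2, -7.2, 21.9]
grip_width: 0.0415
```

Run:
```python
from h import *
s,c=snap('wrist','w3.png'); s,d=snap('side','s3.png'); print(s['force'],s['moment'],s['tcp_pos'])
a=cv2.imread('pics/s3.png')[200:380,200:420]; a=cv2.resize(a,None,fx=3,fy=3,interpolation=2); cv2.imwrite('pics/s3c.png',a)
```

```text
[-21.33194134  -7.23846763  22.23043049] [-1.36900177  3.90738269 -0.06308869] [0.58879346 0.2969084  0.02368831]
```

View pics/w3.png

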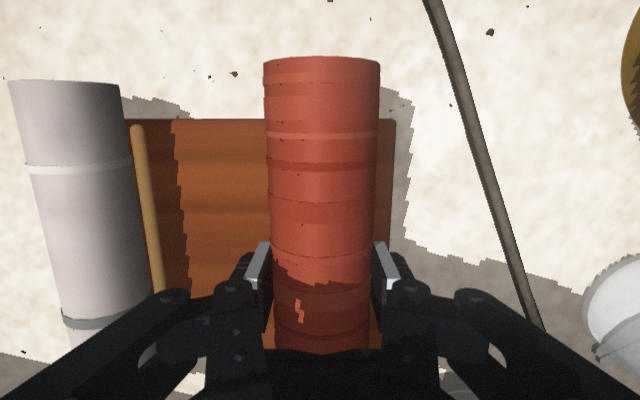

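View pics/s3c.png

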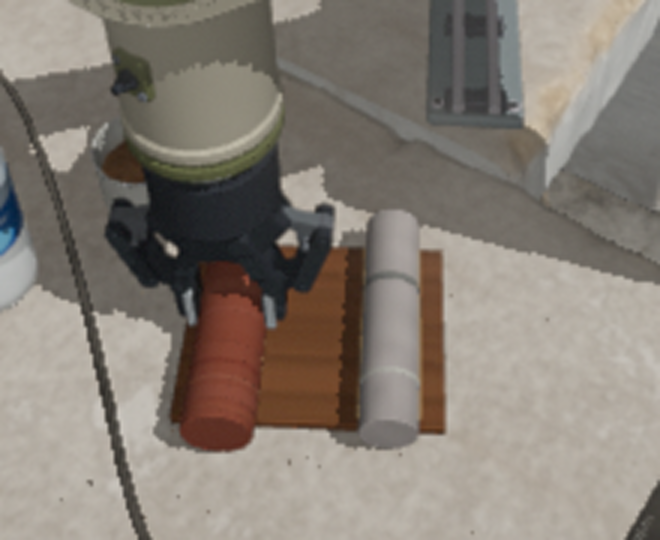

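>>> move_arm --pt "-1 0 0 -0.8 0 0 0" --pt "-1 0 0 -0.5 0 0 0" --pt "-1 0 0 -0.5 0 0 0" --pt "-1 0 0 -0.5 0 0 0" --pt "-1 0 0 -0.5 0 0 0" --pt "-1 0 0 -0.5 0 0 0" --pt "-1 0 0 -0.5 0 0 0" --pt "-1 0 0 0 0 0 0"

```text
clock: 5.02
tcp_pos: [0.5924, 0.2978, 0.0608]
tool_rot: [1.88, 2.515, 0.003]
force: [-0.3, 1.0, -4.1]
grip_width: 0.0421
```

Run:
```python
from h import *
s,d=snap('side','s4.png'); print(s['force'],s['moment'],s['tcp_pos'],s['grip_width'])
s,c=snap('wrist','w4.png'); 
a=cv2.imread('pics/s4.png')[200:380,200:420]; a=cv2.resize(a,None,fx=3,fy=3,interpolation=2); cv2.imwrite('pics/s4c.png',a)
```

```text
[-0.3228168   0.98474959 -4.14525861] [ 0.02075639 -0.02968648  0.03738224] [0.59237318 0.29776792 0.0608256 ] 0.04211604001760062
```

View pics/s4c.png

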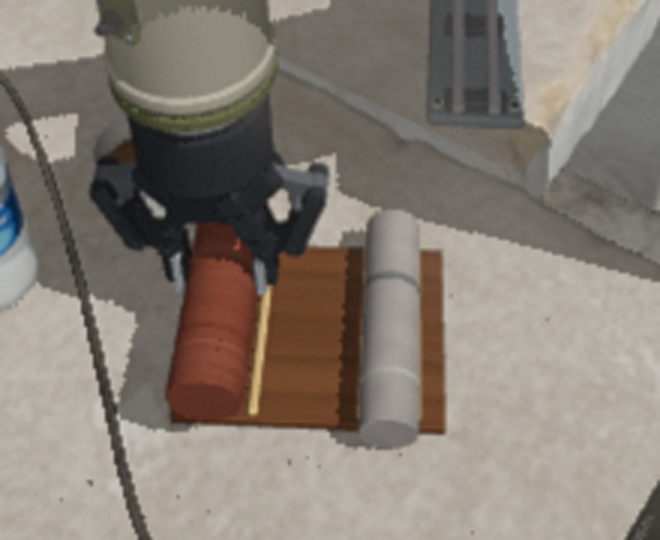

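View pics/w4.png

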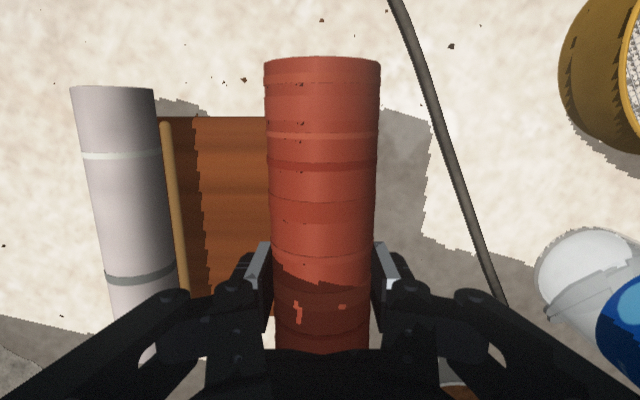

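>>> move_arm --pt "-1 0 0 -3 0 0 0" --pt "-1 0 0 -3.5 0 0 0" --pt "-1 0 0 -3.5 0 0 0" --pt "-1 0 0 -3.5 0 0 0" --pt "-1 0 0 -3.5 0 0 0" --pt "-1 0 0 -3.5 0 0 0" --pt "-1 -2.0 -1.8 -2 0 0 0" --pt "-1 -2.5 -2.2 0 0 0 0"

```text
clock: 5.78
tcp_pos: [0.568, 0.2448, 0.2907]
tool_rot: [1.875, 2.514, 0.013]
force: [2.1, 0.2, -3.2]
grip_width: 0.0414
```

>>> move_arm --pt "-1 -2.5 -2.2 0 0 0 0" --pt "-1 -2.5 -2.2 0 0 0 0" --pt "-1 -2.5 -2.2 0 0 0 0" --pt "-1 -2.5 -2.2 0 0 0 0" --pt "-1 -2.5 -2.2 0 0 0 0" --pt "-1 -2.5 -2.2 0 0 0 0" --pt "-1 -2.0 -2.0 0 0 0 0" --pt "-1 0 0 0 0 0 0"

```text
clock: 6.45
tcp_pos: [0.4663, 0.0331, 0.2841]
tool_rot: [1.885, 2.513, -0.004]
force: [-0.5, 0.7, -4.5]
grip_width: 0.0416
```

Run:
```python
from h import *
s,c=snap('wrist','w5.png'); print(s['tcp_pos'],s['tool_rot'],s['force'],s['clock'])
```

```text
[0.46629911 0.03305687 0.28409266] [ 1.88482862  2.51274007 -0.00381044] [-0.46611061  0.66188511 -4.53269302] 6.45
```

View pics/w5.png

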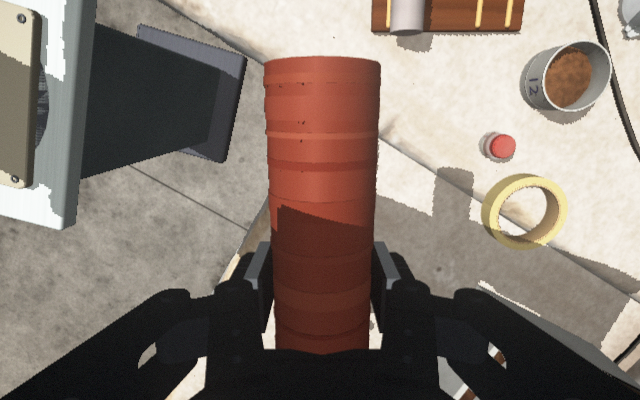

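>>> move_arm --pt "-1 -3.3 -1.2 -0.5 0 0 0" --pt "-1 -3.3 -1.2 -0.5 0 0 0" --pt "-1 -3.3 -1.2 -0.5 0 0 0" --pt "-1 -3.3 -1.2 -0.5 0 0 0" --pt "-1 -3.3 -1.2 -0.5 0 0 0" --pt "-1 -3.3 -1.2 -0.5 0 0 0" --pt "-1 -3.3 -1.2 -0.5 0 0 0" --pt "-1 -2 -1.2 0 0 0 0"

```text
clock: 7.17
tcp_pos: [0.4478, -0.2337, 0.32]
tool_rot: [1.881, 2.514, -0.001]
force: [1.0, 1.4, -4.7]
grip_width: 0.0416
```

Run:
```python
from h import *
s,c=snap('wrist','w6.png'); s,c=snap('wrist','w6.png'); print(s['tcp_pos'],s['tool_rot'],s['force'],s['clock'])
```

```text
[ 0.44636602 -0.23650212  0.31924077] [ 1.88376482  2.51253514 -0.00442309] [-3.0626067  -2.4646494  -5.24846036] 7.2167
```

View pics/w6.png

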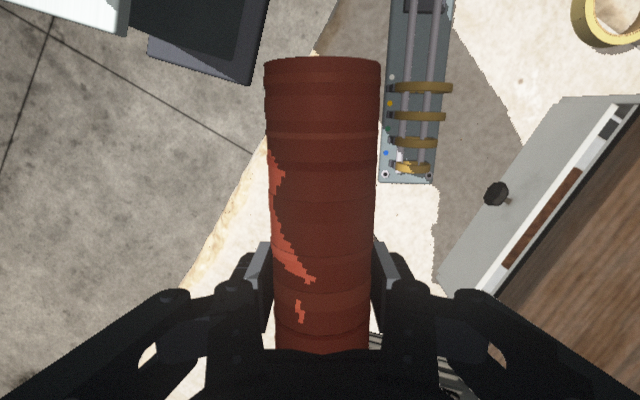

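Run:
```python
from h import *
a=cv2.imread('pics/w6.png')[0:200,360:480]; cv2.imwrite('pics/w6c.png',cv2.resize(a,None,fx=4,fy=3,interpolation=2))
```

```text
(no output)
```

View pics/w6c.png

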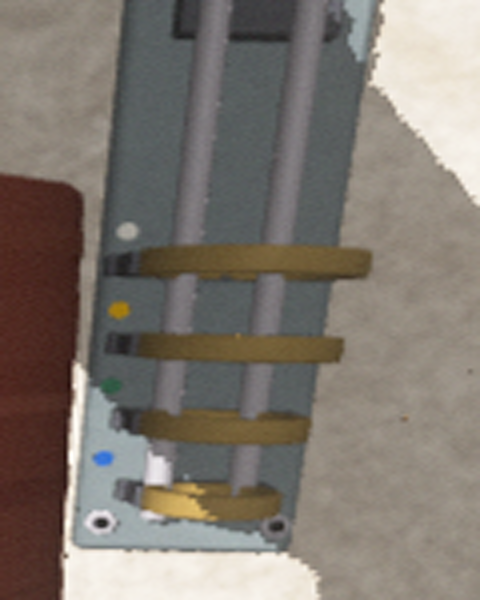

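Run:
```python
from h import *
from w1 import wl
c=wl('w6')
def q(a,b,z): return ray(c,360+(a+.5)/4-.5,(b+.5)/3-.5,z)
A=q(73,544,.012);B=q(290,550,.012);C=q(126,0,.012);D=q(383,0,.012)
print(A,B,np.linalg.norm(A-B),(A+B)/2)
for p,r in((A,C),(B,D)): d=p-r; print('ang',np.arctan2(d[1],d[0]))
r1,r2=q(214,0,.025),q(309,0,.025); s1,s2=q(170,385,.025),q(254,385,.025)
m0=(r1+r2)/2;m1=(s1+s2)/2; d=m1-m0; print('rail sep',np.linalg.norm(r1-r2),np.linalg.norm(s1-s2),'mid',m0,m1,'ang',np.arctan2(d[1],d[0]))
th=np.arctan2(d[1],d[0]); u=np.array([np.cos(th),np.sin(th)]); E=(A+B)[:2]/2
# centre from rails line & end
n=np.array([-u[1],u[0]]); print('lat end vs rail', n@(E-m1[:2]))
cen=E-u*.16; print('cen',cen,'railmid lateral', n@(m1[:2]-cen))
cr=cen+n*(n@(m1[:2]-cen)); print('cen by rails',cr)
# ring1 top row front: top of ring (256,247) at z~.081 
print('ring1 top', u@(q(256,252,.081)[:2]-cr))
for x in (-.08,-.07): print(x,cr+u*x)
t=load('top0');
for n_,P in (('cen',np.r_[cr,.012]),('end',np.r_[cr+u*.16,.012]),('start',np.r_[cr-u*.16,.012])): print(n_,proj(t,P))
```

```text
[ 0.52892823 -0.24429153  0.012     ] [ 0.60194622 -0.22597768  0.012     ] 0.07527964221764649 [ 0.56543723 -0.2351346   0.012     ]
ang -1.3136126213167587
ang -1.3218182946748394
rail sep 0.02769407172497982 0.026991906825393912 mid [ 0.5088933  -0.02185936  0.025     ] [ 0.54637713 -0.16364629  0.025     ] ang -1.3123418685520225
lat end vs rail 0.00015557803397796857
cen [ 0.52454336 -0.08044882] railmid lateral -0.00015557803397795282
cen by rails [ 0.52439295 -0.08048858]
ring1 top 0.03576905219040737
-0.08 [ 0.50394602 -0.00314569]
-0.07 [ 0.50650189 -0.01281355]
cen [365.44221027 235.45783471]
end [426.69816567 215.26351223]
start [302.93528455 256.06456604]
```

>>> move_arm --pt "-1 3.0 1.7 0 0 0 0" --pt "-1 3.0 1.7 0 0 0 0" --pt "-1 3.0 1.7 0 0 0 0" --pt "-1 3.0 1.7 0 0 0 0" --pt "-1 3.0 1.7 0 0 0 0" --pt "-1 3.0 1.7 0 0 0 0" --pt "-1 3.0 1.86 0 0 0 0" --pt "-1 0 0 0 0 0 0.026"

```text
clock: 7.93
tcp_pos: [0.5042, 0.0116, 0.3188]
tool_rot: [-1.904, -2.496, -0.005]
force: [-1.1, -0.2, -5.3]
grip_width: 0.0418
```

>>> move_arm --pt "-1 0 0 2 0 0 0" --pt "-1 0 0 3 0 0 0" --pt "-1 0 0 3 0 0 0" --pt "-1 0 0 3 0 0 0" --pt "-1 0 0 3 0 0 0" --pt "-1 0 0 3 0 0 0" --pt "-1 0 0 2 0 0 0" --pt "-1 0 0 0 0 0 0"

```text
clock: 8.6
tcp_pos: [0.4994, 0.006, 0.1233]
tool_rot: [-1.907, -2.486, 0.008]
force: [-0.9, 0.2, -5.4]
grip_width: 0.0416
```

Run:
```python
from h import *
s,c=snap('top','t7.png'); print(s['tcp_pos'],s['tool_rot'],s['force'],s['clock'])
r=s['tool_rot']; print('xang',2*np.arctan2(r[1],r[0])%(2*np.pi))
g=np.array([.5244,-.0805]);th=-1.3124;u=np.array([np.cos(th),np.sin(th)]);n=np.array([-u[1],u[0]]);d=s['tcp_pos'][:2]-g;print('gauge xy',u@d,n@d)
snap('side','s7.png')
a=cv2.imread('pics/t7.png')[150:300,250:450]; cv2.imwrite('pics/t7c.png',cv2.resize(a,None,fx=2.5,fy=2.5,interpolation=2))
a=cv2.imread('pics/s7.png')[100:280,270:430]; cv2.imwrite('pics/s7c.png',cv2.resize(a,None,fx=3,fy=3,interpolation=2))
```

```text
[0.49943814 0.00604336 0.12332773] [-1.90704418 -2.48574327  0.0075733 ] [-0.88390643  0.24733136 -5.42699373] 8.6
xang 1.8327647263663902
gauge xy -0.09004871851843751 -0.002018690187414477
```

View pics/s7c.png

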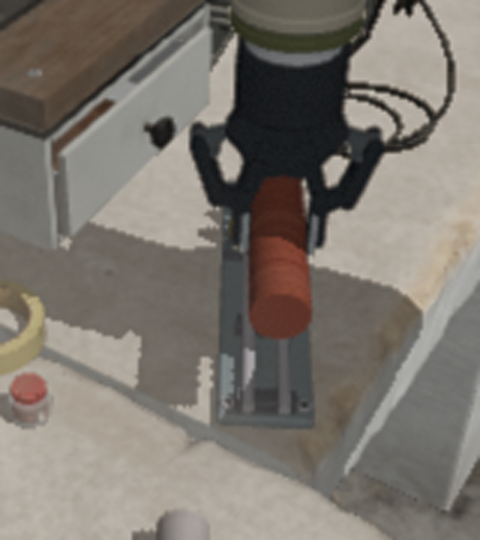

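>>> move_arm --pt "-1 -0.8 0.2 2 0 0 0" --pt "-1 0 0 2 0 0 0" --pt "-1 0 0 2 0 0 0" --pt "-1 0 0 1 0 0 0" --pt "-1 0 0 0.5 0 0 0" --pt "-1 0 0 0.4 0 0 0" --pt "-1 0 0 0.3 0 0 0" --pt "-1 0 0 0 0 0 0"

```text
clock: 9.37
tcp_pos: [0.5082, -0.0027, 0.0481]
tool_rot: [1.913, 2.491, 0.001]
force: [0.2, 0.8, -5.4]
grip_width: 0.0418
```

```bash
cat > st.py <<'E'
from h import *
s=arm.get_state()
r=s['tool_rot']; print(s['tcp_pos'],s['force'],s['clock'],s['grip_width'],'xang',2*np.arctan2(r[1],r[0])%(2*np.pi))
g=np.array([.5244,-.0805]);th=-1.3124;u=np.array([np.cos(th),np.sin(th)]);n=np.array([-u[1],u[0]]);d=s['tcp_pos'][:2]-g;print('gauge xy',u@d,n@d)
print(R.from_rotvec(r).as_matrix().round(4))
E
python3 st.py
python3 - <<'E'
from h import *
snap('side','s8.png')
a=cv2.imread('pics/s8.png')[100:280,270:430]; cv2.imwrite('pics/s8c.png',cv2.resize(a,None,fx=3,fy=3,interpolation=2))
E
```

```text
[ 0.508156   -0.00267359  0.0480873 ] [ 0.24749493  0.76919294 -5.412496  ] 9.3667 0.04184807836814286 xang 1.831934334177982
gauge xy -0.07939348466392529 0.004182302158971867
[[-2.582e-01  9.661e-01  1.300e-03]
 [ 9.661e-01  2.582e-01 -2.000e-04]
 [-5.000e-04  1.200e-03 -1.000e+00]]
```

View pics/s8c.png

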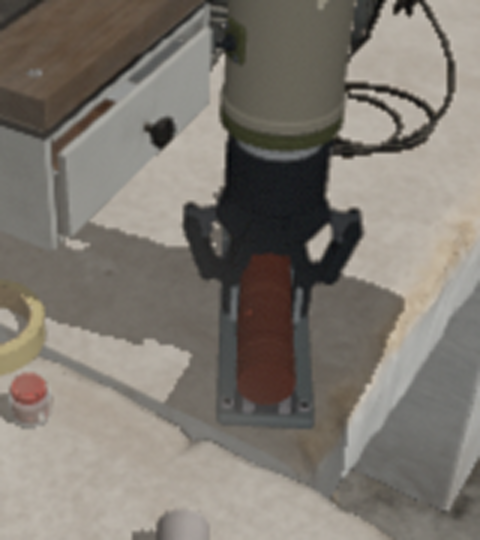

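>>> move_arm --pt "-1 0 -0.4 0 0 0 0" --pt "-1 0 0 0.3 0 0 0" --pt "-1 0 0 0.3 0 0 0" --pt "-1 0 0 0.2 0 0 0" --pt "-1 0 0 0.1 0 0 0" --pt "-1 0 0 0.1 0 0 0" --pt "-1 0 0 0 0 0 0" --pt "-1 0 0 0 0 0 0"

```text
clock: 10.08
tcp_pos: [0.5042, -0.0037, 0.0377]
tool_rot: [1.913, 2.491, 0.001]
force: [1.2, 0.2, -1.7]
grip_width: 0.0416
```

```bash
python3 st.py
```

```text
[ 0.50416993 -0.00371241  0.03768348] [ 1.21665241  0.22626043 -1.69834512] 10.0833 0.04160619961557612 xang 1.8318389519217286
gauge xy -0.07940771756234816 6.311383322972303e-05
[[-2.581e-01  9.661e-01  1.100e-03]
 [ 9.661e-01  2.581e-01 -0.000e+00]
 [-3.000e-04  1.100e-03 -1.000e+00]]
```

>>> move_arm --pt "-1 0 0 0.1 0 0 0" --pt "-1 0 0 0 0 0 0" --pt "0.1 0 0 0 0 0 0" --pt "0.2 0 0 0 0 0 0" --pt "0.5 0 0 0 0 0 0" --pt "1 0 0 0 0 0 0" --pt "1 0 0 0 0 0 0" --pt "1 0 0 0 0 0 0"

```text
clock: 10.75
tcp_pos: [0.5035, -0.0038, 0.0362]
tool_rot: [-1.913, -2.491, 0.0]
force: [-1.4, 0.6, 0.3]
grip_width: 0.0859
```

```bash
python3 st.py
```

```text
[ 0.50346767 -0.00376832  0.03621223] [-1.42964908  0.59471536  0.30443967] 10.75 0.08593773086492011 xang 1.83174133203564
gauge xy -0.07953311141834003 -0.0006301226502503195
[[-2.580e-01  9.661e-01 -2.000e-04]
 [ 9.661e-01  2.580e-01 -0.000e+00]
 [ 0.000e+00 -2.000e-04 -1.000e+00]]
```

>>> move_arm --pt "1 0 0 -2 0 0 0" --pt "1 0 0 -3.5 0 0 0" --pt "1 0 0 -3.5 0 0 0" --pt "1 0 0 -2 0 0 0" --pt "-1 4 0 0 0 0 0" --pt "-1 4 0 0 0 0 0" --pt "-1 4 0 0 0 0 0" --pt "-1 0 0 0 0 0 0"

```text
clock: 11.42
tcp_pos: [0.4708, 0.1178, 0.1464]
tool_rot: [-1.907, -2.494, -0.003]
force: [0.3, 0.4, 0.5]
grip_width: 0.0389
```

```bash
python3 st.py
python3 - <<'E'
from h import *
snap('side','s9.png');snap('top','t9.png')
a=cv2.imread('pics/s9.png')[100:280,270:430]; a=cv2.resize(a,None,fx=2.5,fy=2.5,interpolation=2)
b=cv2.imread('pics/t9.png')[150:300,270:450]; b=cv2.resize(b,None,fx=2.2,fy=2.2,interpolation=2)
o=np.zeros((450,800,3),np.uint8); o[:450,:400]=a; o[:330,404:800]=b[:,:396]; cv2.imwrite('pics/c9.png',o)
E
```

```text
[0.4707644  0.11775487 0.14643594] [0.30830875 0.44828495 0.49889481] 11.4167 0.03890273020461155 xang 1.835975354834261
gauge xy -0.20537853549487237 -0.0011947981601132286
[[-2.621e-01  9.650e-01 -5.000e-04]
 [ 9.650e-01  2.621e-01  2.800e-03]
 [ 2.900e-03  3.000e-04 -1.000e+00]]
```

View pics/c9.png

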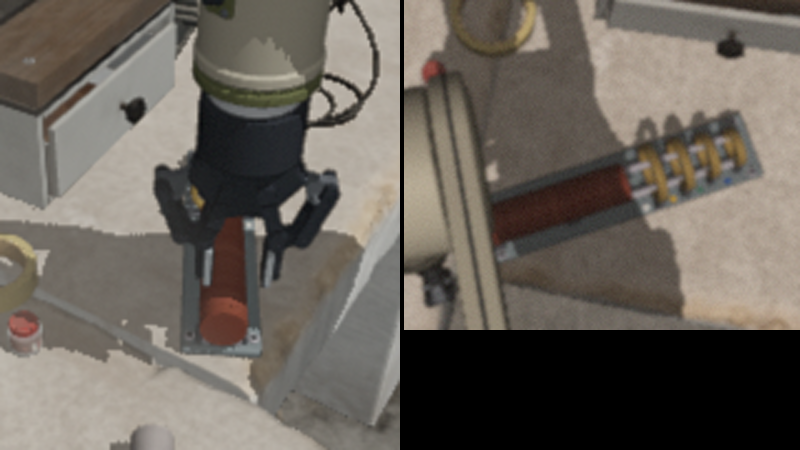

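>>> move_arm --pt "-1 0 0.1 2 0 0 0" --pt "-1 0 0 3 0 0 0" --pt "-1 0 0 3 0 0 0" --pt "-1 0 0 2 0 0 0" --pt "-1 0 0 1 0 0 0" --pt "-1 0 0 0.2 0 0 0" --pt "-1 0 0 0 0 0 0" --pt "-1 0 0 0 0 0 0"

```text
clock: 12.18
tcp_pos: [0.4749, 0.1121, 0.0357]
tool_rot: [1.913, 2.49, 0.002]
force: [-0.0, -0.5, 0.3]
grip_width: -0.0002
```

```bash
python3 st.py
```

```text
[0.47486884 0.11214221 0.0357165 ] [-0.04985469 -0.49969097  0.33532684] 12.1833 -0.00024128819191536862 xang 1.8311447603751505
gauge xy -0.19890340018268649 0.0013391726794055572
[[-2.574e-01  9.663e-01  2.000e-03]
 [ 9.663e-01  2.574e-01  1.000e-04]
 [-4.000e-04  1.900e-03 -1.000e+00]]
```

>>> move_arm --pt "-1 -0.8 -0.1 0 0 0 0" --pt "-1 -0.8 0 0 0 0 0" --pt "-1 -0.6 0 0 0 0 0" --pt "-1 -0.6 0 0 0 0 0" --pt "-1 -0.7 0 0 0 0 0" --pt "-1 -0.7 0 0 0 0 0" --pt "-1 -0.7 0 0 0 0 0" --pt "-1 -0.7 0 0 0 0 0"

```text
clock: 12.85
tcp_pos: [0.4876, 0.0584, 0.0352]
tool_rot: [-1.913, -2.491, -0.003]
force: [-2.1, 7.2, 6.8]
grip_width: -0.0002
```

```bash
python3 st.py
python3 - <<'E'
from h import *
snap('side','s10.png');snap('top','t10.png')
a=cv2.imread('pics/s10.png')[100:280,270:430]; a=cv2.resize(a,None,fx=2.5,fy=2.5,interpolation=2)
b=cv2.imread('pics/t10.png')[150:300,270:450]; b=cv2.resize(b,None,fx=2.2,fy=2.2,interpolation=2)
o=np.zeros((450,800,3),np.uint8); o[:450,:400]=a; o[:330,404:800]=b[:,:396]; cv2.imwrite('pics/c10.png',o)
E
```

```text
[0.48763084 0.05843166 0.0352026 ] [-2.07985706  7.18659145  6.7802184 ] 12.85 -0.00021095952870577283 xang 1.8316479914795938
gauge xy -0.14371490674935777 -4.719098477229262e-05
[[-2.579e-01  9.662e-01  9.000e-04]
 [ 9.662e-01  2.579e-01  1.800e-03]
 [ 1.600e-03  1.300e-03 -1.000e+00]]
```

View pics/c10.png

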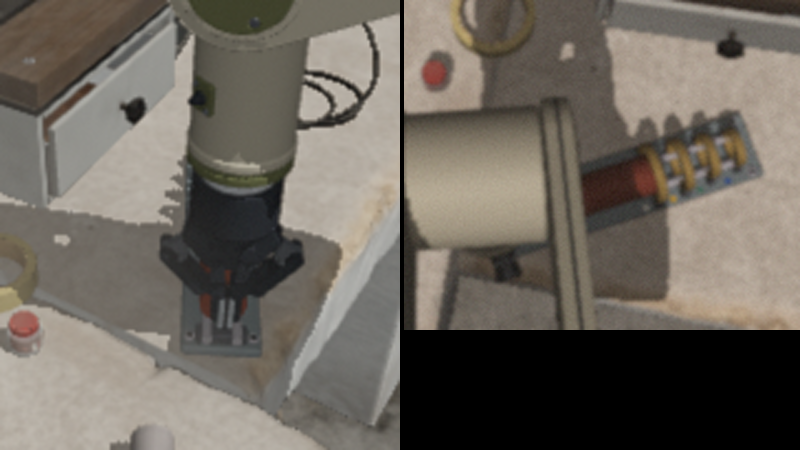

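>>> move_arm --pt "-1 -0.5 0 0 0 0 0" --pt "-1 -0.5 0 0 0 0 0" --pt "-1 -0.5 0 0 0 0 0" --pt "-1 -0.5 0 0 0 0 0" --pt "-1 -0.5 0 0 0 0 0" --pt "-1 -0.5 0 0 0 0 0" --pt "-1 -0.5 0 0 0 0 0" --pt "-1 -0.5 0 0 0 0 0"

```text
clock: 13.62
tcp_pos: [0.4973, 0.02, 0.0346]
tool_rot: [-1.913, -2.491, -0.001]
force: [-2.7, 7.1, 4.7]
grip_width: 0.0001
```

```bash
python3 st.py
python3 - <<'E'
from h import *
snap('top','t11.png')
b=cv2.imread('pics/t11.png')[180:260,330:450]; b=cv2.resize(b,None,fx=6,fy=6,interpolation=2)
cv2.imwrite('pics/c11.png',b)
E
```

```text
[0.49731946 0.02003303 0.03458861] [-2.68049621  7.1035073   4.7175665 ] 13.6167 8.883350525679867e-05 xang 1.8320103419603848
gauge xy -0.10411533602709462 -0.0004922422112433109
[[-2.583e-01  9.661e-01 -3.000e-04]
 [ 9.661e-01  2.583e-01  1.400e-03]
 [ 1.400e-03  1.000e-04 -1.000e+00]]
```

View pics/c11.png

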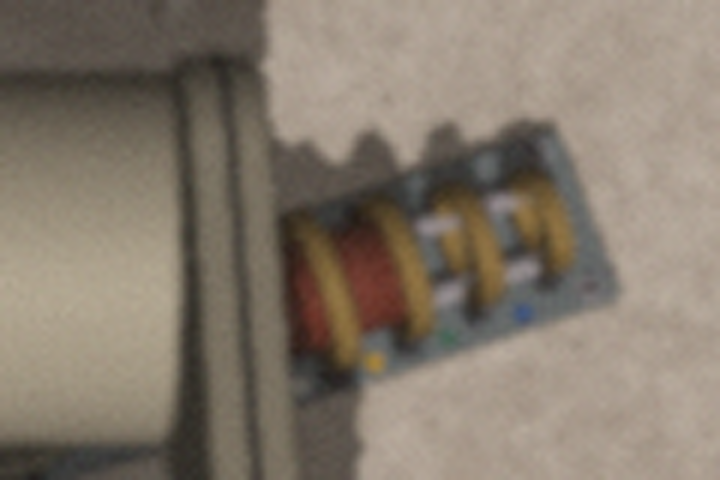

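>>> move_arm --pt "-1 -0.3 0 0 0 0 0" --pt "-1 -0.3 0 0 0 0 0" --pt "-1 -0.2 0 0 0 0 0" --pt "-1 -0.2 0 0 0 0 0" --pt "-1 -0.1 0 0 0 0 0" --pt "-1 -0.1 0 0 0 0 0" --pt "-1 0 0 0 0 0 0" --pt "-1 0 0 0 0 0 0"

```text
clock: 14.33
tcp_pos: [0.5003, 0.0084, 0.0344]
tool_rot: [-1.913, -2.491, -0.001]
force: [-1.6, 4.7, 4.8]
grip_width: -0.0002
```

```bash
python3 st.py
python3 - <<'E'
from h import *
snap('top','t12.png')
b=cv2.imread('pics/t12.png')[180:260,330:450]; b=cv2.resize(b,None,fx=6,fy=6,interpolation=2)
cv2.imwrite('pics/c12.png',b)
E
```

```text
[0.50034865 0.00837943 0.034441  ] [-1.60376081  4.68871969  4.83146871] 14.3333 -0.0001987574138343577 xang 1.8317891785367717
gauge xy -0.0920745785554625 -0.0005414674033607626
[[-2.580e-01  9.661e-01 -2.000e-04]
 [ 9.661e-01  2.580e-01  8.000e-04]
 [ 8.000e-04 -0.000e+00 -1.000e+00]]
```

View pics/c12.png

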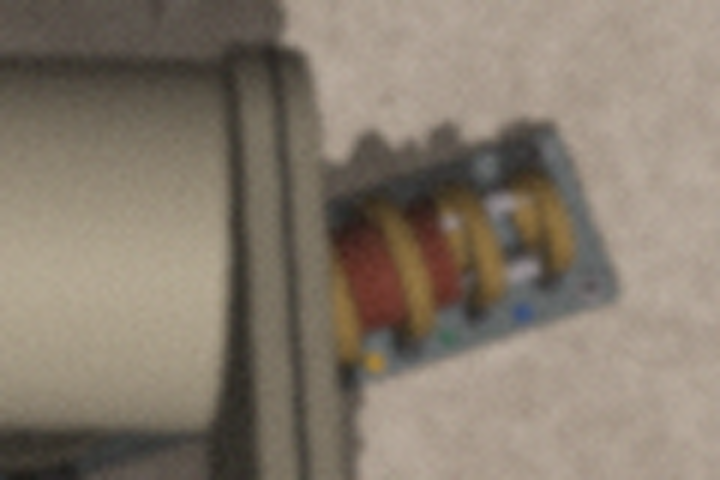

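>>> move_arm --pt "-1 -0.1 0 0 0 0 0" --pt "-1 -0.1 0 0 0 0 0" --pt "-1 -0.1 0 0 0 0 0" --pt "-1 -0.1 0 0 0 0 0" --pt "-1 -0.1 0 0 0 0 0" --pt "-1 -0.1 0 0 0 0 0" --pt "-1 0 0 0 0 0 0" --pt "-1 0 0 0 0 0 0"

```text
clock: 15.05
tcp_pos: [0.5018, 0.0026, 0.0344]
tool_rot: [-1.913, -2.491, -0.001]
force: [-1.4, 5.0, 4.3]
grip_width: 0.0
```

>>> move_arm --pt "-1 -0.1 0 0 0 0 0" --pt "-1 0 0 0 0 0 0" --pt "-1 -0.1 0 0 0 0 0" --pt "-1 0 0 0 0 0 0" --pt "-1 0 0 0 0 0 0" --pt "-1 0 0 0 0 0 0" --pt "-1 0 0 0 0 0 0" --pt "-1 0 0 0 0 0 0"

```text
clock: 15.72
tcp_pos: [0.5023, 0.0008, 0.0344]
tool_rot: [-1.913, -2.491, -0.001]
force: [-1.4, 5.2, 4.3]
grip_width: 0.0002
```

```bash
python3 st.py
python3 - <<'E'
from h import *
snap('top','t13.png')
b=cv2.imread('pics/t13.png')[180:260,330:450]; b=cv2.resize(b,None,fx=6,fy=6,interpolation=2)
cv2.imwrite('pics/c13.png',b)
E
```

```text
[0.50233363 0.00075718 0.03439362] [-1.38213696  5.22727475  4.25102738] 15.7167 0.0001873024329897044 xang 1.8319412582759016
gauge xy -0.08419815523542624 -0.0005701029087916675
[[-2.582e-01  9.661e-01 -4.000e-04]
 [ 9.661e-01  2.582e-01  9.000e-04]
 [ 9.000e-04 -1.000e-04 -1.000e+00]]
```

View pics/c13.png

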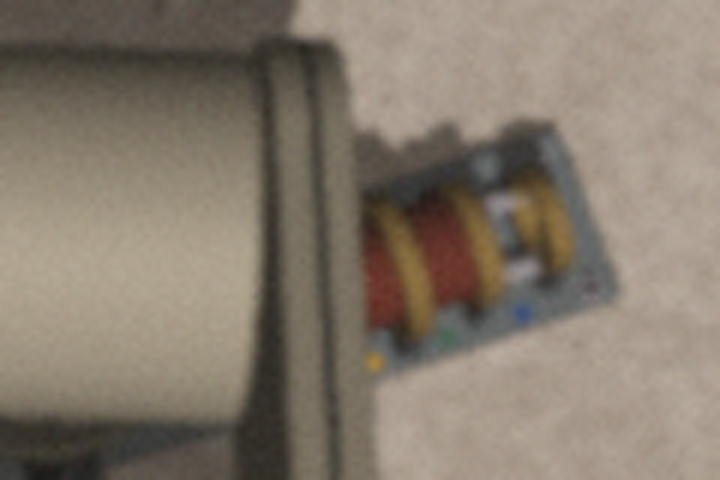

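>>> move_arm --pt "-1 -0.1 0 0 0 0 0" --pt "-1 0 0 0 0 0 0" --pt "-1 -0.1 0 0 0 0 0" --pt "-1 0 0 0 0 0 0" --pt "-1 0 0 0 0 0 0" --pt "-1 0 0 0 0 0 0" --pt "-1 0 0 0 0 0 0" --pt "-1 0 0 0 0 0 0"

```text
clock: 16.43
tcp_pos: [0.5025, 0.0003, 0.0344]
tool_rot: [-1.911, -2.49, -0.003]
force: [-4.8, 13.0, 7.4]
grip_width: 0.0002
```

>>> move_arm --pt "-1 -0.1 0 0 0 0 0" --pt "-1 0 0 0 0 0 0" --pt "-1 0 0 0 0 0 0" --pt "-1 0 0 0 0 0 0" --pt "-1 0 0 0 0 0 0" --pt "-1 0 0 0 0 0 0" --pt "-1 0 0 0 0 0 0" --pt "-1 0 0 0 0 0 0"

```text
clock: 17.1
tcp_pos: [0.5025, 0.0003, 0.0344]
tool_rot: [-1.91, -2.489, -0.004]
force: [-6.1, 18.2, 8.9]
grip_width: -0.0002
```

>>> move_arm --pt "-1 0.3 0 0 0 0 0" --pt "-1 0.3 0 0 0 0 0" --pt "-1 1 0 0 0 0 0" --pt "-1 2 0 0 0 0 0" --pt "-1 3 0 0 0 0 0" --pt "-1 3 0 0 0 0 0" --pt "-1 3 0 -3 0 0 0" --pt "-1 3 0 -3 0 0 0"

```text
clock: 17.77
tcp_pos: [0.4603, 0.1477, 0.0916]
tool_rot: [-1.912, -2.488, 0.007]
force: [1.8, -0.1, 0.2]
grip_width: -0.0001
```

>>> move_arm --pt "-1 3 0 -3 0 0 0" --pt "-1 2 -2 -3.5 0 0 0" --pt "-1 0 -3 -3 0 0 0" --pt "-1 0 -3 -2 0 0 0" --pt "-1 0 0 0 0 0 0" --pt "-1 0 0 0 0 0 0" --pt "-1 0 0 0 0 0 0" --pt "-1 0 0 0 0 0 0"

```text
clock: 18.43
tcp_pos: [0.3754, 0.173, 0.2031]
tool_rot: [-1.913, -2.49, 0.003]
force: [0.5, -0.2, 0.6]
grip_width: 0.0001
```

```bash
python3 st.py
python3 - <<'E'
from h import *
snap('side','s14.png');snap('top','t14.png')
a=cv2.imread('pics/s14.png')[100:280,270:430]; a=cv2.resize(a,None,fx=2.5,fy=2.5,interpolation=2)
b=cv2.imread('pics/t14.png')[170:290,290:440]; b=cv2.resize(b,None,fx=2.65,fy=2.65,interpolation=2)
o=np.zeros((450,800,3),np.uint8); o[:450,:400]=a; o[:b.shape[0],402:402+b.shape[1]]=b; cv2.imwrite('pics/c14.png',o)
E
```

```text
[0.37541097 0.17296049 0.20306178] [ 0.51821296 -0.18616023  0.55432416] 18.4333 0.0001260154215408297 xang 1.8313682792635584
gauge xy -0.2831170940805892 -0.07927586629708988
[[-2.576e-01  9.662e-01 -2.100e-03]
 [ 9.662e-01  2.576e-01 -8.000e-04]
 [-2.000e-04 -2.300e-03 -1.000e+00]]
```

View pics/c14.png

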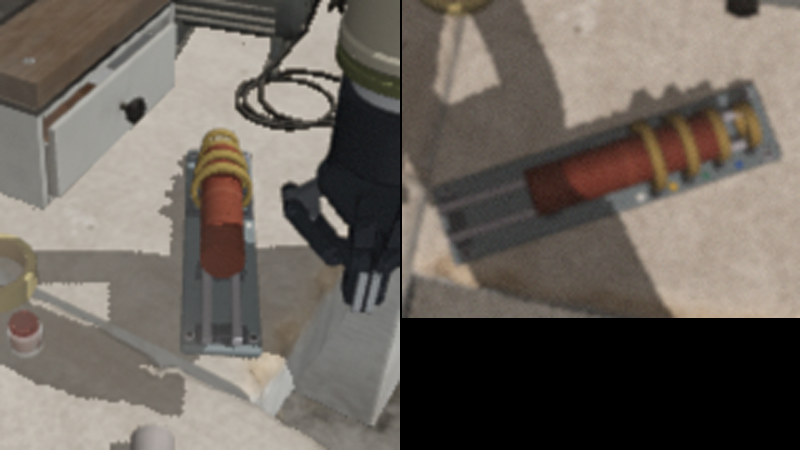

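Run:
```python
from h import *
t=load('top14' if 0 else 't14')
g=np.array([.5244,-.0805]);th=-1.3124;u=np.array([np.cos(th),np.sin(th)]);n=np.array([-u[1],u[0]])
def f(a,b,z):
    d=ray(t,290+(a-402)/2.65,170+b/2.65,z)[:2]-g; return (u@d).round(4),(n@d).round(4)
print('tail',f(526,173,.047),f(537,215,.047), 'end corners ctrl',f(436,188,.012),f(459,262,.012))
a=cv2.imread('pics/t14.png')[185:245,370:440]; cv2.imwrite('pics/c14b.png',cv2.resize(a,None,fx=10,fy=10,interpolation=2))
```

```text
tail (np.float64(-0.0689), np.float64(0.0181)) (np.float64(-0.0716), np.float64(-0.0201)) end corners ctrl (np.float64(-0.1492), np.float64(0.035)) (np.float64(-0.1497), np.float64(-0.0356))
```

View pics/c14b.png

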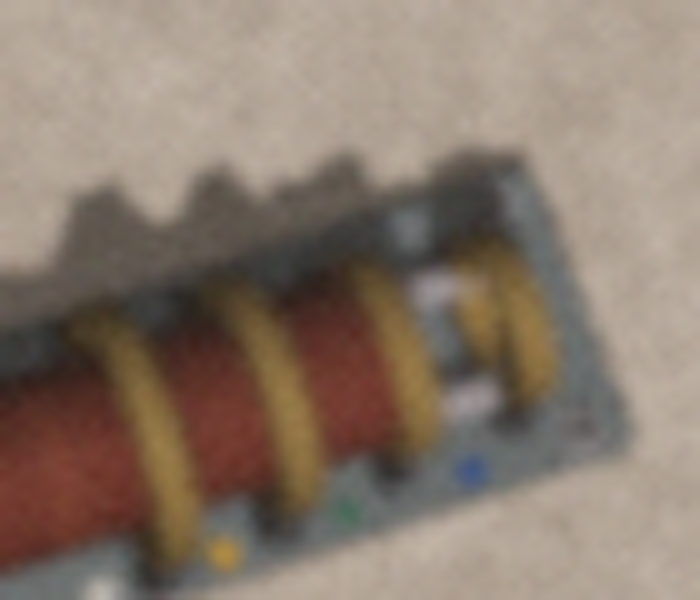

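>>> move_arm --pt "-1 0 0 -4 0 0 0" --pt "-1 0 0 -4 0 0 0" --pt "-1 0 0 -4 0 0 0" --pt "-1 -3.5 -0.3 0 0 0 0" --pt "-1 -3.5 -0.3 0 0 0 0" --pt "-1 -3.5 -0.3 0 0 0 0" --pt "-1 -3.5 -0.3 0 0 0 0" --pt "-1 -3.5 -0.3 0 0 0 0"

```text
clock: 19.2
tcp_pos: [0.4065, -0.0015, 0.3234]
tool_rot: [-1.912, -2.49, 0.002]
force: [0.2, 0.6, -0.9]
grip_width: 0.0003
```

>>> move_arm --pt "-1 -3.5 -0.3 0 0 0 0" --pt "-1 -3.5 -0.3 0 0 0 0" --pt "-1 -3.5 -0.3 0 0 0 0" --pt "-1 -3.5 -0.3 0 0 0 0" --pt "-1 -3.5 -0.3 0 0 0 0" --pt "-1 -3.5 -0.3 0 0 0 0" --pt "-1 0 0 0 0 0 0" --pt "-1 0 0 0 0 0 0"

```text
clock: 19.87
tcp_pos: [0.4428, -0.2091, 0.3223]
tool_rot: [-1.915, -2.485, 0.001]
force: [-0.6, 1.1, -0.4]
grip_width: -0.0003
```

```bash
python3 st.py
python3 - <<'E'
from h import *
snap('wrist','w15.png')
E
```

```text
[ 0.44277065 -0.20911253  0.32230017] [-0.64034042  1.05742664 -0.39250597] 19.8667 -0.0003250843741031559 xang 1.8280803902099514
gauge xy 0.10348393444770912 -0.11178375637272596
[[-0.2544  0.9671 -0.0038]
 [ 0.9671  0.2545  0.0023]
 [ 0.0032 -0.0031 -1.    ]]
```

View pics/w15.png

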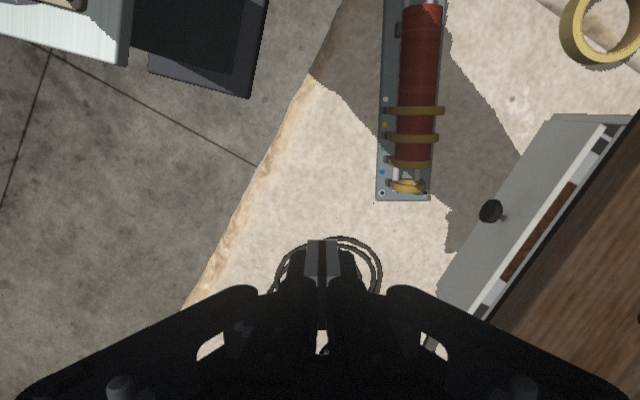

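Run:
```python
from h import *
from w1 import wl
c=wl('w15')
g=np.array([.5244,-.0805]);th=-1.3124;u=np.array([np.cos(th),np.sin(th)]);n=np.array([-u[1],u[0]])
def f(a,b,z):
    d=ray(c,a,b,z)[:2]-g; return (u@d).round(4),(n@d).round(4)
print('tail',f(422,4.5,.06),f(402,6,.047),f(441,6,.047),'end corners',f(376,199,.012),f(430,200,.012))
a=cv2.imread('pics/w15.png')[0:210,365:465]; cv2.imwrite('pics/c15.png',cv2.resize(a,None,fx=4,fy=2.8,interpolation=2))
```

```text
tail (np.float64(-0.0733), np.float64(-0.0032)) (np.float64(-0.0753), np.float64(-0.0221)) (np.float64(-0.0752), np.float64(0.0217)) end corners (np.float64(0.1589), np.float64(-0.0363)) (np.float64(0.1605), np.float64(0.04))
```

View pics/c15.png

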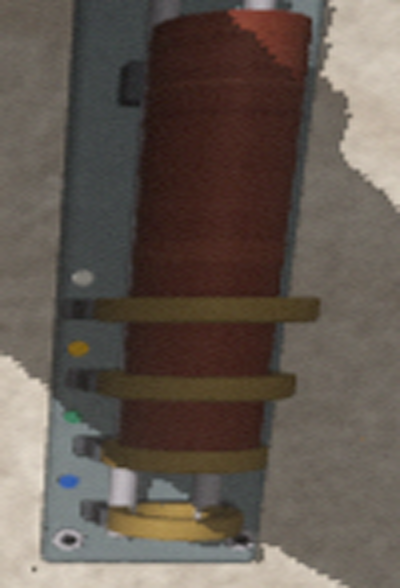

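Tail at gauge x ≈ −0.075, so the core's centre is at ≈ +0.010. Sideways offset is ≈ 0 and the core is against ring 3. Handing in.

```bash
python3 -c "
from cell import arm
print(arm.close_job())"
```

```text
the job is handed in; nothing more can be done
None
```

The red core went through the 54 mm and 48 mm rings and was stopped by the third ring, which has a 40 mm bore. It now lies on both rails with its end against that ring. I lifted it from the board, laid it on the rails at the open end, let go, and pushed it from behind with the gripper shut. The job was handed in at about 20 s.

**Contact with the ring:** the push force rose from about 5 N to about 18 N while the tool stopped moving.

**Final position:** the last wrist view puts the core's centre at about x = +0.010 m on the gauge, sideways offset about 0 mm. It shows no gap to the third ring, and the gripper was well clear.

**Disagreement:** a rough reading from the top camera put the core's tail about 5 mm nearer the rings. The same reading put the gauge's own corners about 10 mm off, so I relied on the wrist view and the contact force.

**During the grasp:** the hand sat about 8 mm higher than commanded and felt about 30 N, but the lift was clean.

**Other objects:** I did not measure the grey core, tin, vial and tape roll again at the end. I saw no contact with any of them.

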